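# Sheathe the chisel and hang it on the tool rail

## Task

Take the chisel with the oblong, flat-sided handle out of the wooden rack and slide its blade fully home into the pocket of the tool hanger. The loaded hanger must end up hooked over the aluminium tool rail: put its saddle over the open stretch of the rail and slide it along, toe under the keeper strip, until it is centred on the pointer, and leave it hanging there. Do not disturb the other tools or the things on the bench.

Things in the scene. Friction and masses are not known exactly. Their poses are not given: they have to be found in the camera images.
- rack: Light wooden rack, fixed, 170 (x) x 70 (y) x 90 mm high; origin at the centre of its underside. Three upright through slots at x = -50, 0, +50 mm, each 13 (x) x 35 (y) mm. A tool stands in each, blade down, its shoulder resting on the rack's top; which tool is in which slot varies.
- chisel: The wanted chisel, 160 mm, about 0.16 kg, upright in the rack. Origin: centre of the blade tip; z up to the handle, x thin side, y wide side. Steel blade 75 long, 8 (x) x 30 (y) mm, its last 10 mm at the tip 5 x 24. Brass collar 25 x 36, z 75-85; then to z = 160 an oblong flat-sided wooden handle 24 (x) x 34 (y) mm, steel cap. The same after half a turn.
- chisel_shoulder (a point): Centre of the underside of the chisel's brass collar, 75 mm above the blade tip; with the blade home it rests on the pocket's mouth. Grip the handle across its wide side (chisel y, 34 mm), about 60 mm above this point, to stay clear of rack neighbours and of the hanger's tab.
- gouge: Other tool in the rack, not wanted: round handle 26 mm in diameter, straight to the top, 80 mm tall above its shoulder. Origin at its tip, 75 mm below the shoulder.
- scraper: Other tool in the rack, not wanted: round handle 24 mm in diameter ending in a ball of 32 mm, 69 mm tall above its shoulder. Origin at its tip, 75 mm below the shoulder.
- hanger: Tool hanger, loose, about 0.4 kg, standing on its pocket block. Origin: at underside level, straight below the saddle slot's centre; z up. Plywood pocket block x -71 to -15, y +-35, z 0 to 90 mm; steel plate behind it x -15 to -7.5, y +-35, z 0 to 115. When hung, its x points as the rail's x: pocket on the robot's side, toe on the far side. Mass centre about 25 mm to the pocket side.
- hanger_mouth (a point): Centre of the pocket's mouth, on the block's top (hanger x = -43, z = 90 mm). The pocket is an upright slot 10.5 (hanger x) x 32.5 (hanger y) mm, 78 mm deep, mouth bevelled 2 mm; the chisel's y goes along the hanger's y, either way round.
- hanger_saddle (a point): Centre of the underside of the saddle roof (hanger x = 0, z = 100 mm); rests on the rail's top edge when hung. The saddle slot is 15 mm wide (hanger x +-7.5), open downward; roof 15 mm thick; in front the steel plate, behind a rear leg x 7.5 to 17.5, y +-25, z 55 to 100 mm.
- hanger_tab (a point): Grip point in the black tab on the hanger's top, straight above hanger_saddle, 145 mm above the underside. Tab 16 (x) x 40 (y) mm, z 115 to 165 mm. Grip it across hanger y, firmly (80 N or more), as the load hangs to one side.
- hanger_toe (a point): End of the hanger's toe, a bar from the foot of the rear leg out to hanger x = 50 mm; y +-10, z 55 to 65 mm.
- rail: Tool rail, fixed: upright aluminium bar 12 mm thick (x), 340 mm long (y), z 115 to its top edge at 160 mm, on a post and foot at each end (y = +-164; feet x -65 to 85). Origin on the bench below its middle; x away from the robot. Behind its +y half runs the keeper strip; the other half is open. Once released, the hung hanger sags a few degrees.
- rail_entry (a point): Point on the rail's top edge in the middle of the open stretch (rail y = -90 mm), where the hanger can be hooked on from above and then slid toward rail +y.
- keeper_start (a point): Open end of the keeper strip, its underside (rail x 46.5, y 0, z 138). Dark steel strip, rail x 28 to 65, y 0 to 170, z 138 to 148 mm, on thin legs at x 57 to 65, y 6 and 164. The toe of the seated hanger slides below it with 13 mm of room; there the hanger cannot be lowered on or lifted off.
- pointer: The mark: a small fixed aluminium clip on the keeper strip with a thin upright finger, 23 mm tall; origin under its centre, on the strip's top, axes as the rail's. It sits at rail y = 50 to 100 mm. The hanger is right when its saddle centre has the same y along the rail.
- glue: White glue bottle, bystander, 56 mm in diameter, 160 mm tall; origin at the centre of its base.
- tin: Tin can, bystander, 60 mm in diameter, 90 mm tall; origin at the centre of its base.
- mallet: Wooden mallet lying, bystander, 245 mm long along its y, head 60 x 95 x 60 mm high toward +y; origin on the bench below the handle's front part.
- offcut: Wood offcut, bystander, 45 x 110 x 35 mm; origin at the centre of its underside.
- jar: Glass jar with steel lid, bystander, 68 mm in diameter, 85 mm tall; origin at the centre of its base.
- tape: Black tape measure, bystander, 65 x 40 x 60 mm; origin at the centre of its underside.
Not all that is in view belongs to the job. Leave any green or turquoise look-alike of the chisel alone.

How it is judged (in metres and radians):
At the end, for the whole second after the job is handed in: Chisel shoulder within 6 mm of the pocket mouth, parallel to it (0.1 rad); saddle roof on the rail top, within 8 mm of its mid-line, -8/+7 mm in height and 8 mm of the pointer along the rail; toe on the keeper side (over 30 mm behind the rail), hanger tilt under 0.2 rad; both at rest, released (distance between chisel_shoulder and hanger_mouth below 0.006 m and angle between the z axis of chisel and the z axis of hanger, either way round below 0.1 rad and x of hanger_saddle in the frame of rail between -0.008 and 0.008 m and z of hanger_saddle in the frame of rail between 0.152 and 0.167 m and y of hanger_saddle in the frame of pointer between -0.008 and 0.008 m and x of hanger_toe in the frame of rail above 0.03 m and angle between hanger's own z axis and vertical below 0.2 rad and linear speed of each of hanger, chisel below 0.02 m/s); the robot touches nothing.
It fails at once if another tool of the rack was moved more than 30 mm (distance of any of gouge, scraper from where it was at the start of the episode above 0.03 m).
It fails at once if a bystander on the bench was moved more than 30 mm (distance of any of glue, tin, mallet, offcut, jar, tape from where it was at the start of the episode above 0.03 m).
It also fails if it takes over 61 s, if anything falls off the work surface, if the arm or the gripper's body presses on something with over 40 N, if the wrist force passes 120 N, or if a joint passes its speed limit or range.

## Robot

A 6-joint arm with a two-finger parallel gripper is mounted at the origin on the work surface. World frame = base frame: x ahead of the robot, y to its left, z up, the work surface at z = 0. Lengths are in mm, angles in rad, forces in N, time in s.
With the tool pointing down it reaches from about 300 to 775 mm from the base axis. Payload 14.6 kg.
Tool frame: the origin (TCP) lies at the very end of the fingers, on their centre line; the grasp point (between the pads) lies 19 mm behind it; z points along the fingers, y is the line along which they close (so a half turn about z gives the same grasp; the last joint's range is limited). The gripper opens to 94 mm and grips with 3 to 60 N. Pads are 16 mm wide; open, the fingers measure 119 mm over their backs; the gripper's body (75 mm by 177 mm) begins 78 mm behind the grasp point.
Start: joints at [1.157, 0.3, 1.521, -0, 1.321, -0.067], TCP at [186.936, 517.247, 205.446] pointing down, gripper open.
Joint ranges: [-3.03, 3.03], [-0.79, 2.21], [0.23, 2.52], [-1.04, 4.18], [0, 3.07], [-2.55, 2.55]. Speed limits (rad/s): [2.22, 2.22, 2.57, 3.14, 3.14, 3.14].

## Interface

Orientations are given as [roll, pitch, yaw] about the fixed x, y, z axes, in that order (R = Rz(yaw) Ry(pitch) Rx(roll)).
In Python, from cell import manip gives the robot as it stands.
- The arm moves only by the tool servo_tool, never from a script. Its argument "rows" is a list of rows, each a list of 7 numbers: the turn, a rotation vector about the world's x, y, z in degrees, then the shift along the world's x, y, z in mm, then the closure, from 0 (fully open) to 1 (shut). In form: [[rx, ry, rz, dx, dy, dz, fingers], ...]. A call has 1 to 20 rows; each row shifts and turns the commanded pose from where the row before left it; what a row does not reach is not made up. A row lasts 1/8 s, in which the tool goes at most 62.5 mm and 10.7 degrees, less where a joint would pass 70% of its speed; a pose out of reach is approached as far as the arm can. A call with a gripper value outside its range is refused whole. The fingers move at their own pace and stop on an object; "grip_force" is the grip in N (left out, the last holds). Time passes only in rows, so rows that do not move let the fingers close. It gives the time, the measured TCP pose, the force, the opening and the grip force at its end, in the units of the state.
- manip.read_state(): the state, without advancing time (a new reading comes with each control period).
- manip.camera(name): name is "scene" or "top" or "wrist"; returns the picture (384x512x3 uint8, red, green, blue); there is no depth.
- manip.camera_info(name): a dict with "fx", "fy", "cx", "cy" (pixels), "D" ([k1, k2, p1, p2, k3] as OpenCV has them; the pictures are not rectified), "position" and "rotation" of the camera in the world; the wrist camera has in their place "T_tool_cam" (4x4, takes a point from camera to tool coordinates, whose origin is the TCP and whose axes are the flange's). Camera axes: x right, y down, z forward; pixel columns grow to the right and rows downward; lengths in mm; the calibration is good to about 2 mm. A picture is of the moment at which its call begins: read the wrist's pose just before it. camera_info takes no time and is no camera call.
- manip.sign_off(): hands the job in; it is judged then, once.
The state is a dict: "clock": time; "joints": joint angles; "qd": joint speeds; "effort": joint torques, N m; "eef_pos": TCP position; "eef_rot": TCP orientation; "wrist_force": force on the tool from outside, world axes, zero at the start; "moment": the same for the moment, N m; "finger_gap": finger opening in mm; "finger_force": force on a finger pad.
Only numpy, scipy, OpenCV 4.12 (cv2) and the standard library are available. Lean on these libraries where they do the work, as an engineer would, in place of code of your own. Each camera call takes 0.05 s, during which the arm holds its last target. There are 200 camera calls.

## Working session

There is one attempt and no reset: what is moved stays moved. The work goes in short steps, Python scripts to look and compute and a tool call to move; the robot and the scene stay as the last step left them, time stands still between calls to the robot, and variables do not carry over. Pictures are saved under pics/ and viewed, at most 11 in all, crops included, and the job is handed in when it is done.

Besides the shell and the picture viewer there is one more tool, called after "Request:" as name(argument=value, ...), one argument or row to a line, values as JSON. servo_tool: Moves the arm, as the interface text tells. Its arguments: {"type":"object","properties":{"rows":{"type":"array","items":{"type":"array","items":{"type":"number"}}},"grip_force":{"type":"number"}},"required":["rows"]}

```bash
mkdir -p pics; ls; cat > h.py <<'E'
import numpy as np, cv2
from cell import manip
def snap(n,f):
    s=manip.read_state(); im=manip.camera(n); cv2.imwrite(f,cv2.cvtColor(im,cv2.COLOR_RGB2BGR)); return s,im
def cam(n,s=None):
    c=manip.camera_info(n); K=np.array([[c['fx'],0,c['cx']],[0,c['fy'],c['cy']],[0,0,1.]]); D=np.array(c['D'],float)
    if n=='wrist':
        from scipy.spatial.transform import Rotation as R
        T=np.eye(4); T[:3,:3]=R.from_euler('xyz',s['eef_rot']).as_matrix(); T[:3,3]=s['eef_pos']
        T=T@np.array(c['T_tool_cam']); return K,D,T[:3,:3],T[:3,3]
    return K,D,np.array(c['rotation']),np.array(c['position'])
def ray(C,px):
    K,D,R,p=C; u=cv2.undistortPoints(np.array([[px]],float),K,D)[0,0]; d=R@np.array([u[0],u[1],1]); return p,d/np.linalg.norm(d)
def atz(C,px,z):
    p,d=ray(C,px); return p+d*(z-p[2])/d[2]
def proj(C,P):
    K,D,R,p=C; rv=cv2.Rodrigues(R.T)[0]; return cv2.projectPoints(np.atleast_2d(np.array(P,float)),rv,-R.T@p,K,D)[0][:,0]
def tri(L):
    A=0;b=0
    for C,px in L:
        p,d=ray(C,px); M=np.eye(3)-np.outer(d,d); A=A+M; b=b+M@p
    return np.linalg.solve(A,b)
E
python3 - <<'E'
from h import *
for n in('scene','top'):
    s,im=snap(n,f'pics/{n}0.png'); cv2.imwrite(f'pics/{n}0b.png',cv2.resize(cv2.cvtColor(im,cv2.COLOR_RGB2BGR),(800,600),interpolation=cv2.INTER_CUBIC))
    print(n,cam(n))
print(s)
E
```

```text
pics
scene (array([[451.37299955,   0.        , 256.84843946],
       [  0.        , 451.37299955, 188.18632893],
       [  0.        ,   0.        ,   1.        ]]), array([0.02024368, 0.        , 0.        , 0.        , 0.        ]), array([-2.37111277e+00, -2.08733235e-03,  1.14487265e+00]), array([1317.23625686, -375.02197876,  953.54015555]))
top (array([[346.70384014,   0.        , 250.22217077],
       [  0.        , 346.70384014, 192.3260482 ],
       [  0.        ,   0.        ,   1.        ]]), array([0.03380208, 0.        , 0.        , 0.        , 0.        ]), array([-3.04537988, -0.02606678, -1.59513845]), array([ 461.90512723,  -31.64701472, 1084.72320691]))
{'clock': 0.05, 'joints': array([ 1.15739397e+00,  3.00480834e-01,  1.52157091e+00, -1.35338298e-05,
        1.32067299e+00, -6.66002320e-02]), 'qd': array([ 0.00092796, -0.00066528, -0.00297721,  0.00052454, -0.00146677,
       -0.00069242]), 'effort': array([ 1.18681855e-03, -5.33204842e+01, -3.53718138e+01,  7.10817659e-02,
        2.34269811e-02, -3.59446574e-05]), 'eef_pos': array([186.84539867, 517.02191831, 204.88528417]), 'eef_rot': array([-3.14046221e+00, -6.22613221e-05,  2.79479385e+00]), 'wrist_force': array([-0.04018737, -0.13116097,  0.36269297]), 'moment': array([ 0.05821379,  0.03004863, -0.00690802]), 'finger_force': 0.0, 'finger_gap': 94.27870687689489}
```

Camera rotation is given as roll/pitch/yaw; fix the helper.

```bash
python3 - <<'E'
s=open('h.py').read()
s=s.replace("return K,D,np.array(c['rotation']),","return K,D,Rotation.from_euler('xyz',c['rotation']).as_matrix(),").replace("import numpy as np, cv2","import numpy as np, cv2\nfrom scipy.spatial.transform import Rotation")
open('h.py','w').write(s)
E
python3 -c "
from h import *
for n in('scene','top'): print(ray(cam(n),(256,192)))"
```

```text
(array([1317.23625686, -375.02197876,  953.54015555]), array([-0.62886242,  0.28490685, -0.72343635]))
(array([ 461.90512723,  -31.64701472, 1084.72320691]), array([ 0.0959215 , -0.04494222, -0.9943738 ]))
```

View pics/scene0b.png

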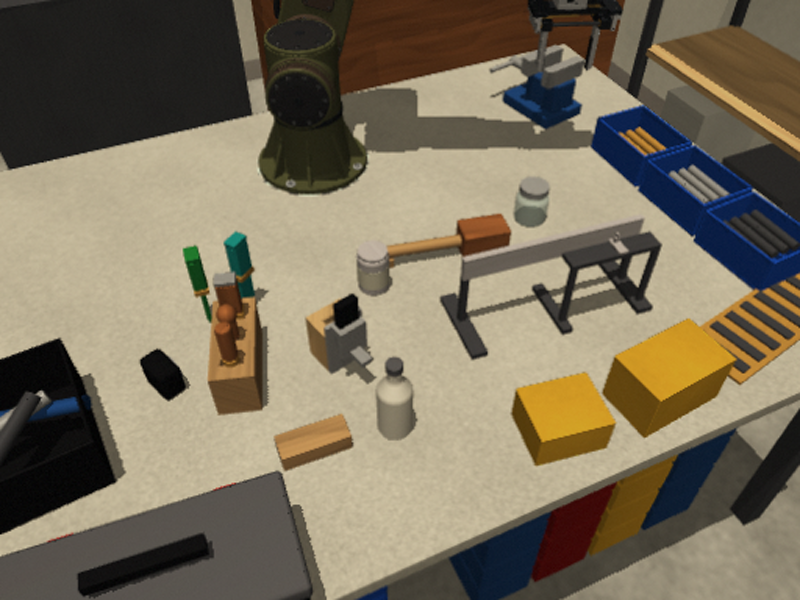

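View pics/top0b.png

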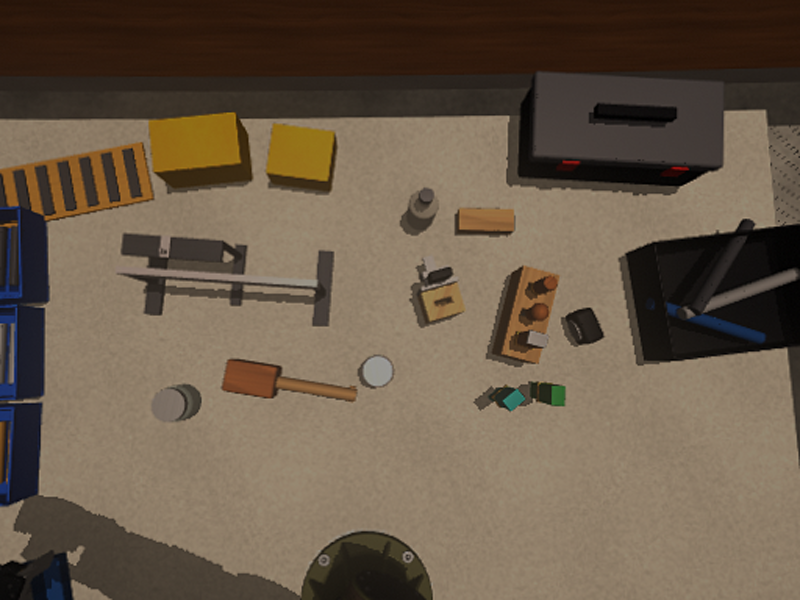

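The top view shows the rack at (528,315) with three handles: round (549,283), ball (540,312) and a square-ended one with a grey cap (537,340). The hanger is at (440,290), the rail runs (120..325, 280), and the pointer is near (163,250). The chisel candidates are the capped one in the rack at (537,340), the turquoise one at (513,400) and the green one at (550,393). The rack one fits because it is brown wood, flat-sided and steel-capped. I'll confirm that in an enlarged crop.

```bash
python3 - <<'E'
from h import *
t=cv2.imread('pics/top0.png'); s=cv2.imread('pics/scene0.png')
# original px crops: top x265-375,y160-270 ; scene x110-240,y140-270 ; top rail x70-220,y145-215; scene rail x270-430,y130-235
a=cv2.resize(t[165:235,260:360],(400,280),interpolation=cv2.INTER_CUBIC)
b=cv2.resize(s[150:250,110:250],(392,280),interpolation=cv2.INTER_CUBIC)
c=cv2.resize(t[145:215,70:220],(600,280),interpolation=cv2.INTER_CUBIC)
o=np.zeros((570,800,3),np.uint8); o[:280,:400]=a;o[:280,405:797]=b;o[285:565,:600]=c
cv2.imwrite('pics/c1.png',o)
E
```

```text
(no output)
```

View pics/c1.png

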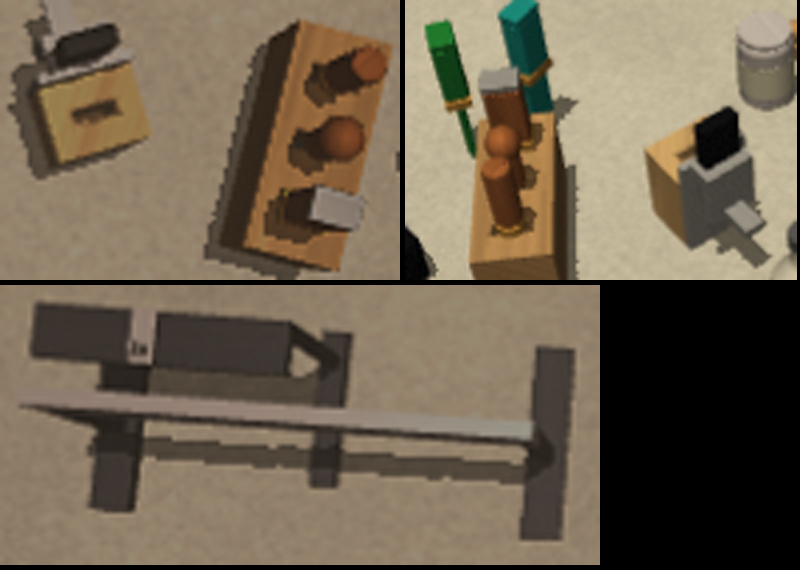

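The crop confirms the rack one at crop (335,207) top / (498,80) scene: brown, flat-sided, grey steel cap. The neighbours are a ball and a round handle. Now coarse positions.

```bash
python3 - <<'E'
from h import *
C=cam('top')
def A(u,v,z): return atz(C,((u+.5)/4-.5+260,(v+.5)/4-.5+165),z)
def B(u,v,z): return atz(C,((u+.5)/4-.5+70,(v-285+.5)/4-.5+145),z)
np.set_printoptions(precision=1,suppress=True)
cap=np.array([A(*p,175) for p in[(316,187),(362,194),(357,229),(310,221)]]);print('cap',cap.mean(0),cap[1]-cap[0],cap[3]-cap[0])
rk=np.array([A(*p,90) for p in[(301,20),(392,44),(339,270),(243,245)]]);print('rack',rk.mean(0),[np.linalg.norm(rk[i]-rk[i-1]) for i in range(4)], np.degrees(np.arctan2(*(rk[0]-rk[3])[1::-1])))
hb=np.array([A(*p,90) for p in[(37,88),(133,62),(150,138),(55,165)]]);print('block',hb.mean(0),[hb[i]-hb[i-1] for i in range(4)])
print('mouth',A(96,111,90),'tab',A(86,43,165))
r=[B(20,404,160),B(532,432,160)];print('rail',r,np.linalg.norm(r[0]-r[1]),np.mean(r,0))
print('strip end',B(290,323,148),B(292,376,148),'left',B(35,303,148),B(32,355,148)); print('pointer',B(141,345,150),B(140,312,148),B(143,362,148))
E
```

```text
cap [ 479.7 -301.9  175. ] [ -5.3 -30.1   0. ] [-22.2   5.1   0. ]
rack [ 527.7 -316.9   90. ] [np.float64(169.4536906231931), np.float64(68.24215455937674), np.float64(169.021191399664), np.float64(70.76987767223076)] -16.999792390944254
block [ 553.5 -154.8   90. ] [array([56. , 11.3,  0. ]), array([ 17.5, -70.3,   0. ]), array([-55.5, -10.3,   0. ]), array([-17.9,  69.2,   0. ])]
mouth [ 555.  -156.4   90. ] tab [ 594.  -141.8  165. ]
rail [array([608.2, 403.8, 160. ]), array([582.8,  68.8, 160. ])] 335.99996832830874 [595.5 236.3 160. ]
strip end [662.2 232.4 148. ] [625.8 230.9 148. ] left [678.5 401.1 148. ] [643.1 402.4 148. ]
pointer [648.3 330.4 150. ] [671.3 332.1 148. ] [637.1 329.7 148. ]
```

```bash
python3 - <<'E'
from h import *
np.set_printoptions(precision=3,suppress=True)
c=manip.camera_info('wrist');print(c)
C=cam('top')
for n,p,z in[('turq',(513,400),150),('green',(555,393),150),('malhead',(252,378),60),('tin',(377,371),90),('glue',(425,196),160),('jar',(170,403),85)]:print(n,atz(C,(p[0]/1.5625,p[1]/1.5625),z))
E
```

```text
{'fx': 344.0127119931996, 'fy': 344.0127119931996, 'cx': 253.03808222160276, 'cy': 195.03742360458898, 'D': array([0.031, 0.   , 0.   , 0.   , 0.   ]), 'T_tool_cam': array([[   0.001,   -0.969,   -0.247,   71.937],
       [   1.   ,    0.001,   -0.001,   -0.501],
       [   0.001,   -0.247,    0.969, -179.068],
       [   0.   ,    0.   ,    0.   ,    1.   ]])}
turq [ 376.204 -262.617  150.   ]
green [ 386.316 -335.259  150.   ]
malhead [421.226 200.926  60.   ]
tin [428.97 -31.34  90.  ]
glue [ 732.8   -121.896  160.   ]
jar [382.066 340.18   85.   ]
```

Request:
servo_tool(
  rows=[
    [0,0,0,15,-30,50,0],
    [0,0,0,15,-40,50,0],
    [0,0,0,15,-50,40,0],
    [0,0,0,15,-50,0,0],
    [0,0,0,15,-50,0,0],
    [0,0,0,15,-50,0,0],
    [0,0,0,15,-50,0,0],
    [0,0,0,15,-50,0,0],
    [0,0,0,15,-50,0,0],
    [0,0,0,15,-50,0,0],
    [0,0,0,15,-50,0,0],
    [0,0,0,15,-50,0,0],
    [0,0,0,15,-50,0,0],
    [0,0,0,15,-50,0,0],
    [0,0,0,15,-50,0,0],
    [0,0,5,15,-50,0,0],
    [0,0,0,15,-40,0,0],
    [0,0,0,15,-10,0,0],
    [0,0,0,0,0,0,0],
  ],
)

```text
clock: 2.48
eef_pos: [455.6, -298.7, 339.9]
eef_rot: [3.141, -0.002, 2.882]
wrist_force: [-0.6, -1.1, -0.7]
finger_gap: 93.9
finger_force: 0.0
```

```bash
python3 - <<'E'
from h import *
s,im=snap('wrist','pics/w1.png'); cv2.imwrite('pics/w1b.png',cv2.resize(cv2.imread('pics/w1.png'),(800,600),interpolation=cv2.INTER_CUBIC))
import pickle; pickle.dump(s,open('w1.pkl','wb'))
C=cam('wrist',s); print(proj(C,[[480,-302,175],[527,-317,90],[555,-156,90]])*1.5625, C[3])
E
```

```text
[[400.8670396  318.07331729]
 [396.8140773  347.35696704]
 [592.92885091 331.33623686]] [ 386.18294276 -280.82282492  519.10248488]
```

View pics/w1b.png

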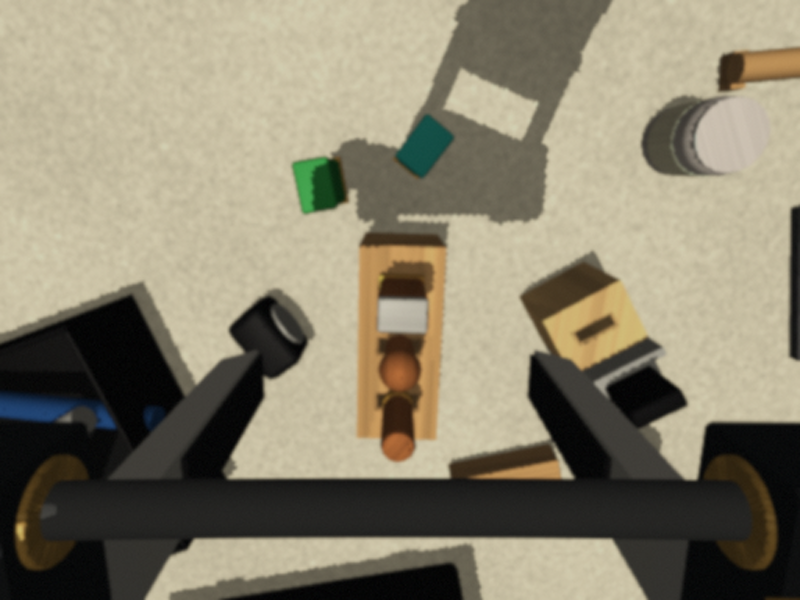

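The wrist view shows the cap at (379..428, 297..333), the rack top at (360,245),(446,246),(437,438),(358,437), and the hanger mouth at (596,328) with its tab at (648,393). Next I compute from these.

```bash
python3 - <<'E'
from h import *
import pickle; s=pickle.load(open('w1.pkl','rb')); C=cam('wrist',s); np.set_printoptions(precision=1,suppress=True)
f=lambda u,v,z: atz(C,((u+.5)/1.5625-.5,(v+.5)/1.5625-.5),z)
cap=np.array([f(*p,175) for p in[(379,297),(428,298),(427,333),(378,332)]]);print('cap',cap.mean(0),cap[1]-cap[0],cap[2]-cap[3],cap[3]-cap[0])
rk=np.array([f(*p,90) for p in[(360,245),(446,246),(437,438),(358,437)]]);print('rack',rk.mean(0),rk[3]-rk[0],rk[1]-rk[0],rk[2]-rk[1])
print('angle',[np.degrees(np.arctan2(v[1],v[0])) for v in (rk[3]-rk[0],rk[2]-rk[1],cap[1]-cap[0],cap[2]-cap[3])])
b=np.array([f(*p,90) for p in[(618,279),(648,335),(543,315)]]);print('block',b, f(596,328,90)); print('slot dir',f(615,318,90)-f(576,338,90))
E
```

```text
cap [ 478.2 -300.3  175. ] [ 8.9 31.   0. ] [ 9.1 31.5  0. ] [23. -7.  0.]
rack [ 526.1 -314.1   90. ] [162.  -47.5   0. ] [18.4 66.3  0. ] [162.3 -47.2   0. ]
angle [np.float64(-16.34766864485807), np.float64(-16.21973270329868), np.float64(73.96332857432486), np.float64(73.94774506011886)]
block [[ 516.1 -129.2   90. ]
 [ 569.4 -113.    90. ]
 [ 530.3 -193.3   90. ]] [ 552.5 -153.2   90. ]
slot dir [-8.9 33.9  0. ]
```

Request:
servo_tool(
  rows=[
    [0,0,-1.1,22.6,-1.6,0,0],
    [0,0,0,0,0,-50,0],
    [0,0,0,0,0,-50,0],
    [0,0,0,0,0,-50,0.3],
    [0,0,0,0,0,-40,0.4],
    [0,0,0,0,0,-19,0.5],
    [0,0,0,0,0,0,0.6],
    [0,0,0,0,0,0,1],
    [0,0,0,0,0,0,1],
    [0,0,0,0,0,0,1],
    [0,0,0,0,0,0,1],
  ],
  grip_force=60,
)

```text
clock: 3.9
eef_pos: [478.4, -300.0, 133.0]
eef_rot: [-3.141, 0.001, 2.863]
wrist_force: [-0.4, 2.4, 6.5]
finger_gap: 33.6
finger_force: 59.9
```

Request:
servo_tool(
  rows=[
    [0,0,0,0,0,15,1],
    [0,0,0,0,0,35,1],
    [0,0,0,0,0,40,1],
    [0,0,0,0,0,40,1],
    [0,0,5,5,10,35,1],
    [0,0,6,16,35,0,1],
    [0,0,6,18,37,0,1],
    [0,0,6,18,35,0,1],
    [0,0,6,12,25,0,1],
    [0,0,1.5,5,5,0,1],
    [0,0,0,0,0,0,1],
    [0,0,0,0,0,0,1],
  ],
)

```text
clock: 5.4
eef_pos: [551.7, -153.8, 297.1]
eef_rot: [-3.141, -0.0, -2.89]
wrist_force: [-0.1, -0.4, -1.2]
finger_gap: 33.4
finger_force: 59.9
```

```bash
python3 - <<'E'
from h import *
import pickle
s,im=snap('wrist','pics/w2.png'); pickle.dump(s,open('w2.pkl','wb')); print(s['eef_pos'],s['eef_rot'],s['wrist_force'],s['finger_gap'])
im=cv2.imread('pics/w2.png')
C=cam('wrist',s); print(proj(C,[[552.5,-153.2,90],s['eef_pos']-np.array([0,0,118])]))
cv2.imwrite('pics/w2b.png',cv2.resize(im[90:390,100:500] if 0 else im[84:384,80:480],(800,600),interpolation=cv2.INTER_CUBIC))
E
```

```text
[ 551.68328524 -153.77391323  297.11836995] [-3.14145570e+00 -1.22536191e-04 -2.89021698e+00] [-0.09354691 -0.36871524 -1.17138847] 33.439660246718695
[[253.68244477 173.74936232]
 [253.398214   191.39659619]]
```

View pics/w2b.png

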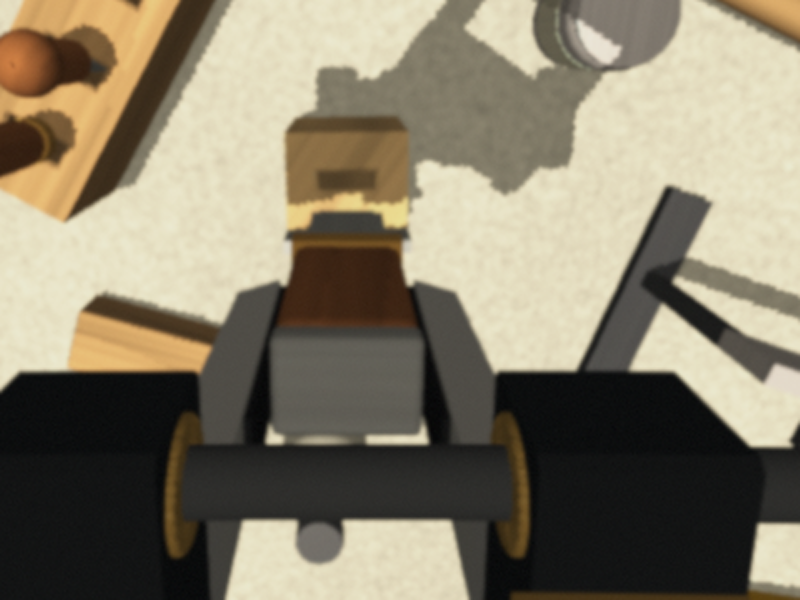

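The mouth is at crop (318..376, 171..190), centre (347,180.5), and is level in the image. The blade tip is centred at column 347.5, so the yaw matches.

```bash
python3 - <<'E'
from h import *
import pickle; s=pickle.load(open('w2.pkl','rb')); C=cam('wrist',s); np.set_printoptions(precision=1,suppress=True)
f=lambda u,v,z: atz(C,((u+.5)/2-.5+80,(v+.5)/2-.5+84),z)
print(f(347,180.5,90),f(318,180.5,90),f(376,180.5,90)); a,b=f(286,131,90),f(408,132,90);print(a,b,np.degrees(np.arctan2(*(b-a)[1::-1])),np.linalg.norm(b-a))
print('tip',f(347.5,213,179.))
print('rear edge of block+plate corners', f(288,237,90),f(409,237,90))
E
```

```text
[ 552.9 -153.6   90. ] [ 557.  -169.6   90. ] [ 548.8 -137.6   90. ]
[ 534.2 -193.7   90. ] [ 517.7 -127.4   90. ] 103.99748909404329 68.30710594081091
tip [ 550.7 -153.9  179. ]
rear edge of block+plate corners [ 593.8 -178.5   90. ] [ 576.2 -110.3   90. ]
```

Request:
servo_tool(
  rows=[
    [0,0,-0.3,1.2,0.2,-20,1],
    [0,0,0,0,0,-30,1],
    [0,0,0,0,0,-25,1],
    [0,0,0,0,0,-10,1],
    [0,0,0,0,0,-8,1],
    [0,0,0,0,0,-6,1],
    [0,0,0,0,0,-6,1],
    [0,0,0,0,0,0,1],
  ],
)

```text
clock: 6.45
eef_pos: [553.2, -152.6, 191.8]
eef_rot: [3.141, -0.0, -2.893]
wrist_force: [0.1, 0.7, -2.0]
finger_gap: 33.8
finger_force: 59.9
```

Request:
servo_tool(
  rows=[
    [0,0,0,0,0,-8,1],
    [0,0,0,0,0,-10,1],
    [0,0,0,0,0,-12,1],
    [0,0,0,0,0,-12,1],
    [0,0,0,0,0,-8,1],
    [0,0,0,0,0,0,1],
  ],
)

```text
clock: 7.2
eef_pos: [553.0, -152.6, 141.3]
eef_rot: [3.141, -0.001, -2.893]
wrist_force: [0.3, 0.2, -1.3]
finger_gap: 33.7
finger_force: 59.9
```

Request:
servo_tool(
  rows=[
    [0,0,0,0,0,-4,1],
    [0,0,0,0,0,-2,1],
    [0,0,0,0,0,-2,1],
    [0,0,0,0,0,0,1],
  ],
)

```text
clock: 7.7
eef_pos: [553.2, -152.7, 133.9]
eef_rot: [3.142, -0.0, -2.893]
wrist_force: [-0.9, 0.8, -1.5]
finger_gap: 34.0
finger_force: 59.9
```

Request:
servo_tool(
  rows=[
    [0,0,0,0,0,-1.5,1],
    [0,0,0,0,0,-1,1],
    [0,0,0,0,0,0,1],
  ],
)

```text
clock: 8.07
eef_pos: [553.5, -152.7, 133.0]
eef_rot: [-3.141, 0.001, -2.893]
wrist_force: [-4.8, 1.7, 12.1]
finger_gap: 33.7
finger_force: 59.9
```

Seated: contact at TCP z = 133, as expected. Next I release, rise and move over to the tab.

Request:
servo_tool(
  rows=[
    [0,0,0,0,0,1,0],
    [0,0,0,0,0,0,0],
    [0,0,0,0,0,0,0],
    [0,0,0,0,0,20,0],
    [0,0,0,0,0,45,0],
    [0,0,0,0,0,55,0],
    [0,0,0,25,6,40,0],
    [0,0,0,16.7,4.4,0,0],
    [0,0,0,0,0,0,0],
  ],
)

```text
clock: 9.2
eef_pos: [595.3, -142.0, 291.7]
eef_rot: [3.141, -0.001, -2.893]
wrist_force: [0.1, 0.0, 0.2]
finger_gap: 94.1
finger_force: 0.0
```

```bash
python3 - <<'E'
from h import *
import pickle
s,im=snap('wrist','pics/w3.png'); pickle.dump(s,open('w3.pkl','wb')); print(s['eef_pos'],s['eef_rot'],s['finger_gap'])
im=cv2.imread('pics/w3.png')
C=cam('wrist',s); print(proj(C,[[553,-153,175],s['eef_pos']*[1,1,0]+[0,0,165]]))
cv2.imwrite('pics/w3b.png',cv2.resize(im[84:384,80:480],(800,600),interpolation=cv2.INTER_CUBIC))
E
```

```text
[ 595.28066925 -141.97672976  291.73030536] [ 3.14109078e+00 -7.63586190e-04 -2.89252113e+00] 94.11903507585488
[[253.07479153 142.05716231]
 [253.30986806 189.22624646]]
```

View pics/w3b.png

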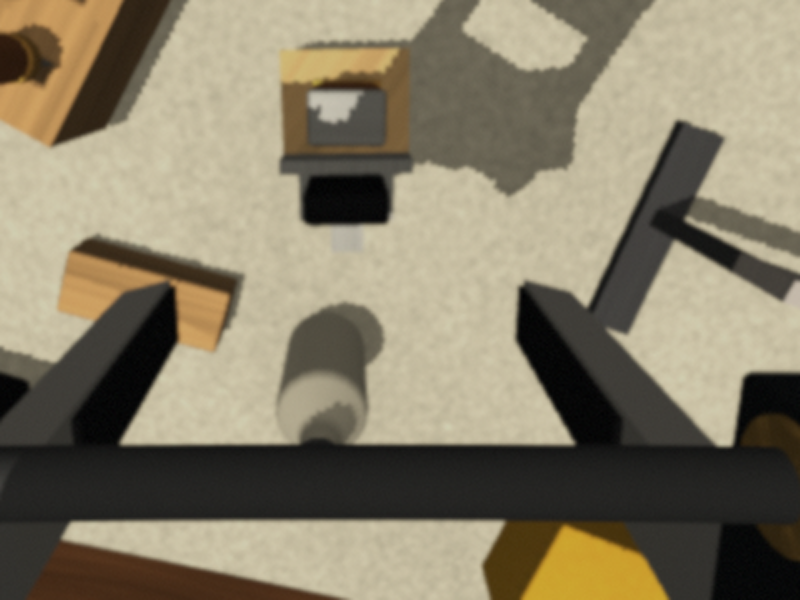

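The chisel is seated, with its cap at (346,116) as predicted. The tab is centred at (346,209), straight below the tool. Next I descend and grip.

Request:
servo_tool(
  rows=[
    [0,0,0,0,0,-40,0],
    [0,0,0,0,0,-50,0],
    [0,0,0,0,0,-40,0],
    [0,0,0,0,0,-25,0.2],
    [0,0,0,0,0,-12,0.4],
    [0,0,0,0,0,0,0.5],
    [0,0,0,0,0,0,1],
    [0,0,0,0,0,0,1],
    [0,0,0,0,0,0,1],
    [0,0,0,0,0,0,1],
  ],
  grip_force=80,
)

```text
clock: 10.5
eef_pos: [595.2, -142.4, 126.1]
eef_rot: [-3.141, 0.001, -2.893]
wrist_force: [-1.1, -0.2, 4.1]
finger_gap: 39.4
finger_force: 60.0
```

Request:
servo_tool(
  rows=[
    [0,0,0,0,0,4,1],
    [0,0,0,0,0,8,1],
    [0,0,0,0,0,15,1],
    [0,0,0,0,0,25,1],
    [0,0,0,0,0,30,1],
    [0,0,0,0,0,30,1],
    [0,0,0,0,0,20,1],
    [0,0,0,0,0,8,1],
    [0,0,0,0,0,0,1],
    [0,0,0,0,0,0,1],
  ],
)

```text
clock: 11.75
eef_pos: [594.7, -142.2, 264.5]
eef_rot: [3.141, -0.001, -2.893]
wrist_force: [-1.5, 0.5, -6.4]
finger_gap: 39.7
finger_force: 60.0
```

```bash
python3 - <<'E'
from h import *
import pickle
s,im=snap('wrist','pics/w4.png'); pickle.dump(s,open('w4.pkl','wb')); print(s)
im=cv2.imread('pics/w4.png')
C=cam('wrist',s); e=s['eef_pos']; x=np.array([np.cos(.2448),np.sin(.2448),0])
print(proj(C,[e-43*x+[0,0,49],e-43*x-[0,0,36],e-71*x-[0,0,36]]))
cs=cam('scene'); print('scene',proj(cs,[e]))
a=cv2.resize(im[84:384,130:380],(500,600),interpolation=cv2.INTER_CUBIC)
s2,i2=snap('scene','pics/s4.png'); u,v=proj(cs,[e])[0].astype(int)
b=cv2.resize(cv2.imread('pics/s4.png')[v-60:v+90,u-37:u+38],(300,600),interpolation=cv2.INTER_CUBIC)
cv2.imwrite('pics/w4b.png',np.hstack([a,b])); print(u,v)
E
```

```text
{'clock': 11.75, 'joints': array([-2.94615220e-01,  4.06800764e-01,  1.24210789e+00,  3.78325223e-05,
        1.49430341e+00, -2.11378584e+00]), 'qd': array([-4.15749811e-05,  1.25007483e-03, -7.75586222e-04,  9.59398563e-07,
       -6.16958054e-05,  2.57478500e-04]), 'effort': array([ 1.53919280e-02, -6.55016184e+01, -4.01507807e+01, -1.52181555e-01,
        2.32683769e-01, -9.71662084e-04]), 'eef_pos': array([ 594.68321415, -142.19559722,  264.45195546]), 'eef_rot': array([ 3.14072361e+00, -1.36700607e-03, -2.89322069e+00]), 'wrist_force': array([-1.52918054,  0.48050621, -6.36490355]), 'moment': array([ 0.07938965, -0.21871494, -0.05841744]), 'finger_force': 59.95312750339508, 'finger_gap': 39.686900701635516}
[[254.20359663 185.06347782]
 [253.71830785 155.64108477]
 [253.95388577 109.48226989]]
scene [[217.90786335 161.00713459]]
217 161
```

View pics/w4b.png

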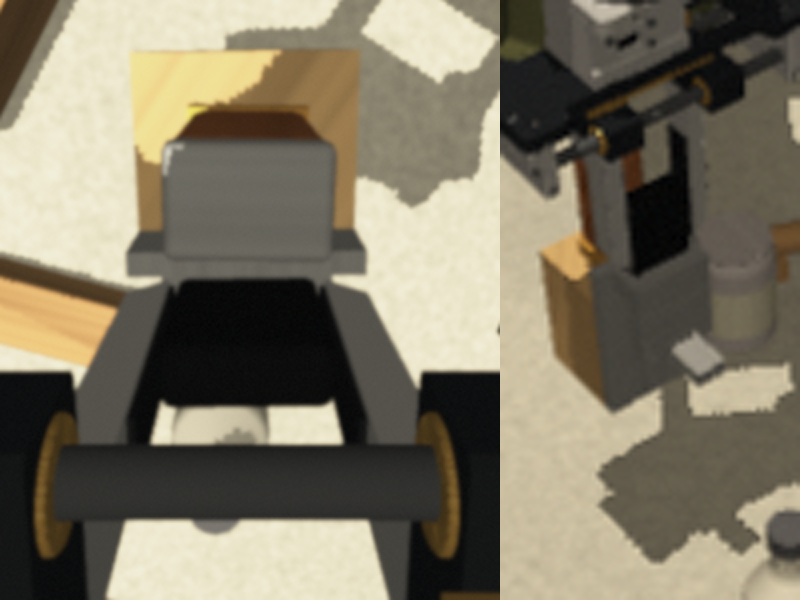

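The hanger hangs straight: the cap is at (249,200) against a predicted (248,202), and the block front edge is at row 50 against 51. Next I carry it above the open stretch.

Request:
servo_tool(
  rows=[
    [0,0,0,0,0,15,1],
    [0,0,0,0,5,15,1],
    [0,0,-1,0,15,5,1],
    [0,0,-2,0,25,0,1],
    [0,0,-2,-1,35,0,1],
    [0,0,-2,-1,40,0,1],
    [0,0,-2,-1,40,0,1],
    [0,0,-2,-1,40,0,1],
    [0,0,-2,-1,35,0,1],
    [0,0,-2,-1,27,0,1],
    [0,0,-2,0,17,0,1],
    [0,0,-1.5,0,8,0,1],
    [0,0,0,0,2,0,1],
    [0,0,0,0,0,0,1],
    [0,0,0,0,0,0,1],
  ],
)

```text
clock: 13.72
eef_pos: [589.0, 146.3, 300.7]
eef_rot: [-3.142, 0.0, 3.067]
wrist_force: [-0.3, -0.4, -7.1]
finger_gap: 39.9
finger_force: 60.0
```

```bash
python3 - <<'E'
from h import *
import pickle
s,im=snap('wrist','pics/w5.png'); pickle.dump(s,open('w5.pkl','wb')); print(s['eef_pos'],s['eef_rot'],s['finger_gap'],s['moment'])
im=cv2.imread('pics/w5.png')
C=cam('wrist',s); e=s['eef_pos']
print(proj(C,[[608.2,403.8,160],[595.5,236.3,160],[582.8,68.8,160]]))
cv2.imwrite('pics/w5b.png',cv2.resize(im,(800,600),interpolation=cv2.INTER_CUBIC))
E
```

```text
[589.0008181  146.33854628 300.7419293 ] [-3.14155119e+00  2.63823372e-04  3.06695069e+00] 39.90124618813211 [-0.01079087 -0.17780309 -0.04207092]
[[530.07273407 185.61786291]
 [348.60451381 185.38447035]
 [171.84496458 185.00169265]]
```

View pics/w5b.png

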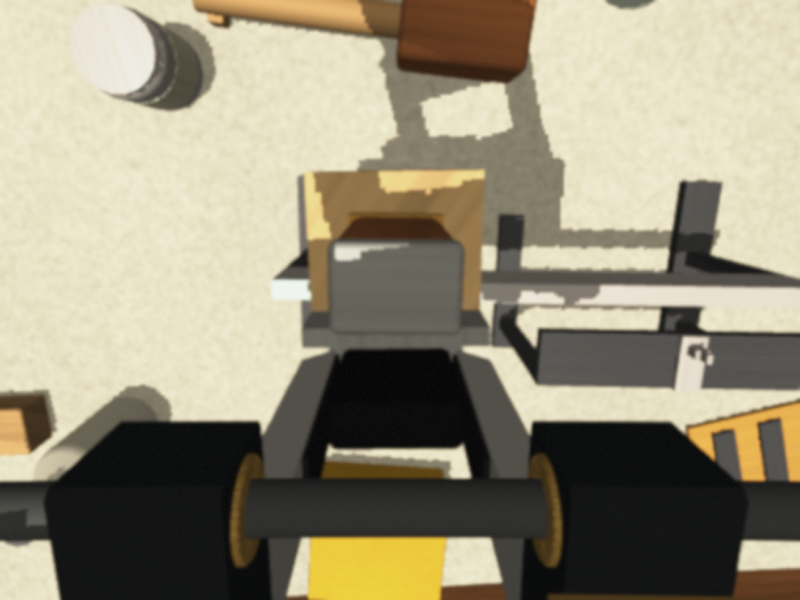

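The rail top is visible either side of the hanger: left stub near (290,289), right part (485..800, 285..305). The pointer is near (697,352). I'll enlarge these areas for precise edges.

```bash
python3 - <<'E'
from h import *
im=cv2.imread('pics/w5.png')
a=cv2.resize(im[165:205,170:210],(320,320),interpolation=cv2.INTER_CUBIC)
b=cv2.resize(im[165:205,305:365],(480,320),interpolation=cv2.INTER_CUBIC)
c=cv2.resize(im[168:253,412:512],(320,272),interpolation=cv2.INTER_CUBIC)
d=cv2.resize(im[205:255,420:475],(299,272),interpolation=cv2.INTER_CUBIC)
o=np.zeros((600,800,3),np.uint8);o[:320,:320]=a;o[:320,320:]=b;o[325:597,:320]=c;o[325:597,325:624]=d
cv2.imwrite('pics/w5c.png',o)
g=im.sum(2)//3
for c in(178,184,190,318,330,345,390,410,500):print(c,g[170:202,c])
E
```

```text
178 [222 221 217 206 180 140 103  98 141 204 233 240 241 241 240 240 240 241
 240 240 238 233 224 219 217 219 221 221 220 217 218 219]
184 [115  90  81  77  77  79  78  91 136 201 233 240 241 240 240 240 240 240
 240 240 239 235 226 220 217 216 218 218 218 219 218 219]
190 [ 50  65  75  78  78  78  79  87 131 197 233 240 241 240 240 240 240 241
 240 240 238 233 224 217 216 218 219 219 219 219 220 220]
318 [ 95  90  80  78  78  78  79  77  77  78  86 101 113 118 120 119 120 119
 119 119 120 123 129 122 102  89  86  85  86  86  88  88]
330 [ 93  92  89  84  79  77  76  78  77  77  84  97 110 117 120 120 120 120
 118 120 125 132 141 145 127  96  74  66  63  65  71  83]
345 [206 175 135 102  84  77  76  77  77  79  82  92 106 115 120 121 142 181
 214 225 228 228 224 212 182 158 175 205 219 221 220 219]
390 [212 188 151 118  97  83  77  77  78  79  82 109 162 205 222 226 226 227
 226 226 225 225 225 220 201 162 131 139 178 209 217 218]
410 [222 213 180 137 102  86  78  77  79  78  82 101 145 193 218 224 225 225
 225 224 225 224 225 221 209 179 155 172 199 212 214 215]
500 [219 221 219 213 193 144  97  81  79  80  78  78  86 124 180 213 222 222
 222 221 222 221 222 221 222 222 221 219 219 220 221 222]
```

View pics/w5c.png

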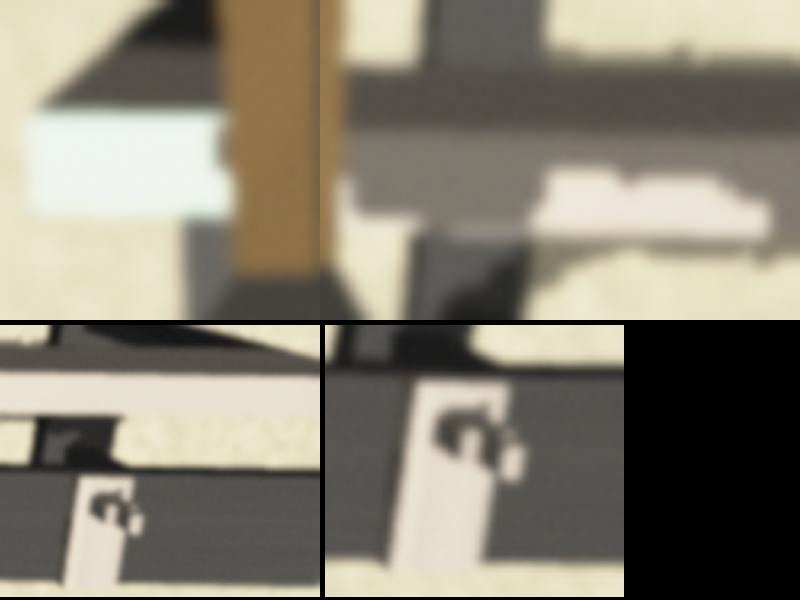

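```bash
python3 - <<'E'
from h import *
import pickle; s=pickle.load(open('w5.pkl','rb')); C=cam('wrist',s); np.set_printoptions(precision=2,suppress=True)
F=[(180,178.4),(190,178.5),(318,180.8),(330,181.0),(345,181.3),(390,181.8),(410,182.15),(500,183.5)]
B=[(180,191.6),(190,191.5),(318,194.1),(330,194.3),(390,194.8),(410,195.1)]
P=np.array([atz(C,p,160) for p in F])[:,:2]; Q=np.array([atz(C,p,160) for p in B])[:,:2]
for X in(P,Q):
    k=np.polyfit(X[:,1],X[:,0],1); print('slope deg',np.degrees(np.arctan(k[0])),'x at y=146.3',np.polyval(k,146.3),'res',X[:,0]-np.polyval(k,X[:,1]))
end=atz(C,(173.1,185),160);print('end -170:',end)
yw=np.radians(-4.4); y=np.array([-np.sin(yw),np.cos(yw),0]); x=np.array([np.cos(yw),np.sin(yw),0]); o=end+170*y; print('centre',o)
d=lambda u,v:(420+(u-325)/5.436,205+(v-325)/5.44)
for n,p,z in[('clip mid',d(448,472),149),('clip R top',d(508,382),149),('L top',d(415,380),149),('L bot',d(390,565),149),('R bot',d(482,565),149),('fingertip',d(512,462),171)]:
    w=atz(C,p,z); print(n,w,'rail x,y',(w-o)@x,(w-o)@y)
# strip open end, crop 800 view (538,355)
w=atz(C,(538/1.5625,357/1.5625),148);print('strip end',(w-o)@x,(w-o)@y)
E
```

```text
slope deg 5.185047153871539 x at y=146.3 583.2839703891184 res [-0.02 -0.09  0.07  0.07  0.13 -0.07 -0.04 -0.05]
slope deg 5.163307681073354 x at y=146.3 596.134641575965 res [ 0.03 -0.23  0.28  0.29 -0.17 -0.19]
end -170: [582.89  69.99 160.  ]
centre [595.93 239.49 160.  ]
clip mid [653.55 332.94 149.  ] rail x,y 50.278653992005175 97.59804249206091
clip R top [636.69 342.68 149.  ] rail x,y 32.730138672308776 106.01849645857149
L top [635.12 325.97 149.  ] rail x,y 32.43881721543401 89.23230917374966
L bot [671.47 323.3  149.  ] rail x,y 68.89273997015042 89.35886548109971
R bot [672.62 340.24 149.  ] rail x,y 68.73868260074251 106.34430359416456
fingertip [643.38 331.58 171.  ] rail x,y 40.24393247654648 95.4672805025289
strip end 47.45224546709224 -0.953484461011698
```

Rail yaw is -5.17°, its mid-line is at x≈589.7 at y=146.3, and the pointer is at rail y≈97, within the given 50–100. I need +1 mm in x and -0.9° in yaw, then I lower in steps.

Request:
servo_tool(
  rows=[
    [0,0,-0.9,1,0,0,1],
    [0,0,0,0,0,-8,1],
    [0,0,0,0,0,-10,1],
    [0,0,0,0,0,-10,1],
    [0,0,0,0,0,-10,1],
    [0,0,0,0,0,-10,1],
    [0,0,0,0,0,-10,1],
    [0,0,0,0,0,-6,1],
    [0,0,0,0,0,0,1],
  ],
)

```text
clock: 14.9
eef_pos: [589.8, 146.7, 236.1]
eef_rot: [-3.141, -0.001, 3.051]
wrist_force: [-0.1, -0.4, -6.3]
finger_gap: 39.8
finger_force: 60.0
```

Request:
servo_tool(
  rows=[
    [0,0,0,0,0,-4,1],
    [0,0,0,0,0,-3,1],
    [0,0,0,0,0,-3,1],
    [0,0,0,0,0,0,1],
  ],
)

```text
clock: 15.4
eef_pos: [589.9, 146.7, 226.2]
eef_rot: [-3.141, -0.0, 3.051]
wrist_force: [-0.2, -0.3, -7.2]
finger_gap: 39.6
finger_force: 60.0
```

Request:
servo_tool(
  rows=[
    [0,0,0,0,0,-6,1],
    [0,0,0,0,0,-8,1],
    [0,0,0,0,0,-8,1],
    [0,0,0,0,0,-8,1],
    [0,0,0,0,0,-5,1],
    [0,0,0,0,0,-2,1],
    [0,0,0,0,0,0,1],
  ],
)

```text
clock: 16.27
eef_pos: [590.0, 146.7, 189.5]
eef_rot: [-3.142, 0.0, 3.051]
wrist_force: [-0.3, 0.5, -7.1]
finger_gap: 39.4
finger_force: 60.0
```

Request:
servo_tool(
  rows=[
    [0,0,0,0,0,-1.5,1],
    [0,0,0,0.45,5,0,1],
    [0,0,0,0.9,10,0,1],
    [0,0,0,1.36,15,0,1],
    [0,0,0,1.36,15,0,1],
    [0,0,0,1.36,15,0,1],
    [0,0,0,0.9,10,0,1],
    [0,0,0,0.45,5,0,1],
    [0,0,0,0,0,0,1],
  ],
)

```text
clock: 17.4
eef_pos: [596.7, 221.8, 187.9]
eef_rot: [-3.141, -0.0, 3.052]
wrist_force: [0.9, -0.6, -6.0]
finger_gap: 39.6
finger_force: 60.0
```

Sliding freely; on toward the mark.

Request:
servo_tool(
  rows=[
    [0,0,0,0.45,5,0,1],
    [0,0,0,0.9,10,0,1],
    [0,0,0,1.36,15,0,1],
    [0,0,0,1.36,15,0,1],
    [0,0,0,1.36,15,0,1],
    [0,0,0,1.36,15,0,1],
    [0,0,0,1.36,15,0,1],
    [0,0,0,0.9,10,0,1],
    [0,0,0,0.72,8,0,1],
    [0,0,0,0.45,5,0,1],
    [0,0,0,0,0,0,1],
  ],
)

```text
clock: 18.77
eef_pos: [607.0, 334.8, 188.0]
eef_rot: [-3.142, -0.0, 3.051]
wrist_force: [0.2, -0.3, -6.1]
finger_gap: 39.6
finger_force: 60.0
```

```bash
python3 - <<'E'
from h import *
import pickle
s,im=snap('wrist','pics/w6.png'); pickle.dump(s,open('w6.pkl','wb')); print(s['eef_pos'],s['eef_rot'],s['finger_gap'],s['moment'],s['wrist_force'])
C=cam('wrist',s); p=proj(C,[[653,333,149],[653,333,171]]); print(p)
u,v=proj(cam('scene'),[[640,333,150]])[0].astype(int); snap('scene','pics/s6.png'); print(u,v)
a=cv2.resize(cv2.imread('pics/w6.png')[134:384,100:400],(480,400),interpolation=cv2.INTER_CUBIC)
b=cv2.resize(cv2.imread('pics/s6.png')[v-60:v+65,u-50:u+50],(320,400),interpolation=cv2.INTER_CUBIC)
cv2.imwrite('pics/w6b.png',np.hstack([a,b]))
E
```

```text
[606.96341199 334.81823291 187.95025625] [-3.14154998e+00 -1.20600160e-05  3.05149656e+00] 39.55528005964843 [-0.05547828 -0.17987275 -0.01944944] [ 0.15200357 -0.3427681  -6.0844718 ]
[[257.04233245 282.01849304]
 [257.4043735  299.10605003]]
392 153
```

View pics/w6b.png

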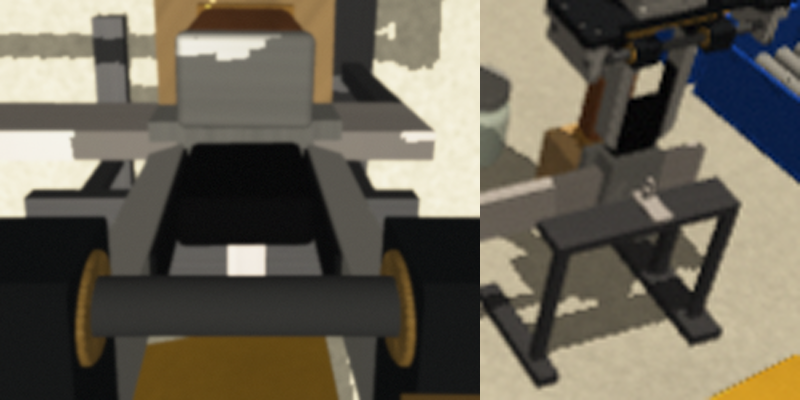

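The clip shows between the tab and the bar at columns 228..266 (centre 247), against tab and cap centre 245.5, so it is about 0.7 mm off. I add that, lower to contact and release.

Request:
servo_tool(
  rows=[
    [0,0,0,0.06,0.7,-0.8,1],
    [0,0,0,0,0,-0.8,1],
    [0,0,0,0,0,-0.7,1],
    [0,0,0,0,0,0,1],
  ],
)

```text
clock: 19.38
eef_pos: [607.1, 335.3, 186.2]
eef_rot: [3.142, 0.0, 3.051]
wrist_force: [-2.0, -2.0, -0.8]
finger_gap: 39.7
finger_force: 60.0
```

Request:
servo_tool(
  rows=[
    [0,0,0,0,0,0,1],
    [0,0,0,0,0,0,1],
    [0,0,0,0,0,0,1],
  ],
  grip_force=5,
)

```text
clock: 19.75
eef_pos: [607.0, 335.4, 186.2]
eef_rot: [3.141, 0.0, 3.051]
wrist_force: [-2.9, -3.9, 2.9]
finger_gap: 40.1
finger_force: 5.0
```

Request:
servo_tool(
  rows=[
    [0,0,0,0,0,0,0.5],
    [0,0,0,0,0,0,0.3],
    [0,0,0,0,0,0,0.2],
    [0,0,0,0,0,0,0.2],
    [0,0,0,0,0,10,0.2],
    [0,0,0,0,0,25,0.2],
    [0,0,0,0,0,40,0.2],
    [0,0,0,0,0,40,0.2],
    [0,0,0,0,0,30,0.2],
    [0,0,0,0,0,0,0.2],
    [0,0,0,0,0,0,0.2],
  ],
)

```text
clock: 21.12
eef_pos: [606.9, 335.3, 329.7]
eef_rot: [-3.141, -0.001, 3.051]
wrist_force: [0.4, 0.7, -1.2]
finger_gap: 75.2
finger_force: 0.0
```

```bash
python3 - <<'E'
from h import *
s,im=snap('wrist','pics/w7.png'); print(s['eef_pos'],s['wrist_force'],s['finger_gap'])
e=s['eef_pos'];print((proj(cam('wrist',s),[[653,333,149],[607,335.3,225]])-[100,84])*1.6)
snap('scene','pics/s7.png'); u,v=392,153
a=cv2.resize(cv2.imread('pics/w7.png')[84:334,100:400],(480,400),interpolation=cv2.INTER_CUBIC)
b=cv2.resize(cv2.imread('pics/s7.png')[v-60:v+65,u-50:u+50],(320,400),interpolation=cv2.INTER_CUBIC)
cv2.imwrite('pics/w7b.png',np.hstack([a,b]))
E
```

```text
[606.86445012 335.34833277 329.65283439] [ 0.38315841  0.67107813 -1.15147213] 75.15448136791645
[[248.53507809 215.65410115]
 [245.98329464 177.87646826]]
```

View pics/w7b.png

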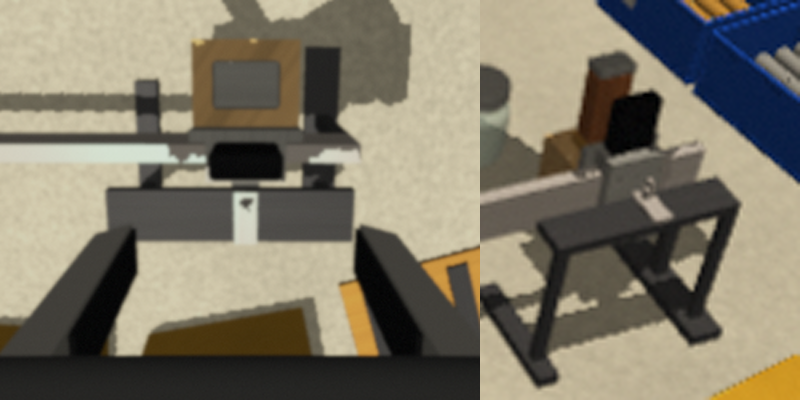

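The hanger hangs on the rail with the chisel seated. The pointer clip is at column 245 and the tab centre at 245.5, and the robot is clear, so I'm handing in.

```bash
python3 -c "
from cell import manip
print(manip.sign_off())"
```

```text
the job is handed in; nothing more can be done
None
```

The job is handed in with no verdict returned: the chisel is fully home in the hanger's pocket, and the hanger hangs on the rail with its tab within about 1 mm of the pointer in the last picture, released at about 21 s of the allowed 61 s.

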